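# Find the notch in the pot's rim and press the catch

### The arm

A 6-joint arm with a two-finger parallel gripper is mounted at the origin on a cart in front of the work surface, level with it; the furniture and walls round the work are solid. World frame = base frame: x ahead of the robot, y to its left, z up, the work surface at z = 0. Lengths are in mm, angles in rad, forces in N, time in s.
With the tool pointing down it reaches from about 375 to 900 mm from the base axis. Payload 3.1 kg.
Tool frame: the origin (TCP) lies on the centre line of the jaws, within the pads' length; the fingertips stand tcp_to_tips ahead of it and the grasp point (between the pads) lies 2 mm behind it (tcp_to_tips is the distance from the TCP to the fingertips, in mm); z points along the fingers, x is the direction in which the jaws open and shut, and the axes are right-handed (so a half turn about z gives the same grasp; the last joint's range is limited). The gripper opens to 87 mm and grips with 3 to 60 N. Pads are 19 mm wide; open, the fingers measure 117 mm over their backs; the gripper's body (75 mm by 190 mm) begins 51 mm behind the grasp point.
Start: joints at [-1.389, 0.527, 1.433, -0, 1.181, -0.178], TCP at [220.076, -584.947, 239.548] pointing down, gripper open.
Joint ranges: [-3.08, 3.08], [-0.75, 2.2], [0.22, 2.44], [-1.43, 4.57], [0, 2.65], [-2.85, 2.85]. Speed limits (rad/s): [2.79, 2.79, 3.14, 3.14, 3.14, 3.14].

### API

Orientations are given as a rotation vector (axis times angle).
In Python, from rig import state, camera, finish_job, tcp_to_tips gives the robot as it stands.
- The arm moves only by the tool send_rows, never from a script. Its argument "rows" is a list that holds one entry, the list of rows, each a list of 5 numbers: the opening, from 0 (shut) to 1 (fully open), then the shift along the tool's x, y, z in mm, then the turn about the tool's z in degrees. A call has 1 to 20 rows; each row shifts and turns the commanded pose from where the row before left it, along the tool's axes as they then stand; what a row does not reach is not made up. A row lasts 1/10 s, in which the tool goes at most 50 mm and 8.59 degrees, less where a joint would pass 70% of its speed; a pose out of reach is approached as far as the arm can. A call is refused whole if a number of a shift passes 50 or a number of a turn 8.59, either way. A call with a gripper value outside its range is refused whole. The fingers move at their own pace and stop on an object; "newtons" is the grip in N (left out, the last holds). Time passes only in rows, so rows that do not move let the fingers close. It gives the time, the measured TCP pose, the force and the opening at its end, in the units of the state.
- state(): the state, without advancing time (a new reading comes with each control period).
- camera(name): name is "side" or "top" or "wrist"; returns a dict with "pixels" (420x560x3 uint8, red, green, blue), "depth" (420x560 float32, mm along the optical axis (not along the pixel's ray), 0 where there is no reading), "vfov" (degrees; the focal length in pixels is half the picture's height over the tangent of half this angle, whatever the lens; pixels are square), "cx", "cy" (the principal point, pixels), "origin" and "attitude" of the camera in the world. Camera axes: x right, y down, z forward; pixel columns grow to the right and rows downward; lengths in mm; the calibration is good to about 2 mm. A picture is of the moment at which its call begins.
- finish_job(): hands the job in, once; it reports no verdict.
The state is a dict: "time_s": time; "qpos": joint angles; "joint_vel": joint speeds; "effort": joint torques, N m; "eef_pos": TCP position; "ee_rot": TCP orientation; "force": force on the tool from outside, world axes, zero at the start; "ft_torque": the same for the moment, N m; "width": finger opening in mm.
Only numpy, scipy, OpenCV 4.12 (cv2) and the standard library are available. Lean on these libraries where they do the work, as an engineer would, in place of code of your own. Each camera call takes 0.05 s, during which the arm holds its last target. There are 200 camera calls.

### The job

Open the round parts pot that is screwed to the bench: with the tip of the closed fingers touch the top of its dark rim beside the brass pointer, feel your way round on top of the rim from there until you find the one notch in it, and press the catch inside the notch all the way down, so that the lid pops up. Then let go and leave the pot standing open. Pick nothing up, and leave the small loose parts round the pot where they lie.

Things in the scene. Friction and masses are not known exactly. Their poses are not given: they have to be found in the camera images.
- pot: round grey pot, fixed to the bench; origin at the centre of its underside on the bench, z up, its -x axis points to the brass pointer. Flange 200 mm across, 8 mm high; housing 168 mm across. Inside the rim lies the flat bright steel lid, 117 mm across, top 73 mm above the bench when shut, with nothing to hold it by
- rim_centre (a point): centre of the dark steel rim, on the pot's axis 80 mm above the bench. The rim is a flat ring, 62 to 90 mm radius, top at this height; it does not turn; it is sprung and yields up to 4 mm down (4.5 N to start, 1.5 N per mm more). Its one notch is 42 mm long along the rim, cuts its whole width, and may be anywhere except within 48 degrees of the pointer (notch's middle)
- pointer (a point): point on the top of the rim, at the middle of its width (76 mm from the pot's axis, 80 mm above the bench), right beside the brass pointer; the pointer itself stands outside the housing, 84 to 96 mm from the pot's axis, and ends 57 mm above the bench, below the rim
- catch (a joint): how far the catch in the notch is pressed, m: 0 up, 0.008 fully down. The catch is a dark flat block lying in the notch, 34 mm along the rim, from 64.5 to 88.5 mm radius, its top 66 mm above the bench when up (14 mm below the rim's top), 58 mm when down; it takes about 7 N and stays where it is pushed
- lid (a joint): how far the pot's lid has risen, m: 0 shut, 0.016 fully popped up; geared to the catch (2 mm per mm)
- filter_cup: small clear-white open filter cup, 46 mm across, 32 mm high, loose on the bench near the pot, origin at the centre of its underside; to be left alone
- vent_valve: dark mushroom-shaped vent valve, 45 mm across, 31 mm high, loose on the bench near the pot, origin at the centre of its underside; to be left alone
- wood_stick: plain wooden stick lying flat, 76x21x9 mm, loose on the bench near the pot, origin at the centre of its underside; to be left alone
- dropper_b: small teal dropper bottle with a green cap, 34 mm across, 82 mm high, loose on the bench near the pot, origin at the centre of its underside; to be left alone

How it is judged (in metres and radians):
On the way, in this order (a step that is already met when the one before it is completed fails the run):
1. the fingers touch the rim at the pointer (contact force between the fingers and pot above 0.5 N and horizontal distance between the grasp point and pointer below 0.03 m and value of joint catch below 0.002 m), for 0.1 s.
2. the fingers feel along the rim from the pointer on, to either side, before the catch is pressed (contact force between the fingers and pot above 0.5 N and horizontal distance between the grasp point and pointer between 0.032 and 0.055 m and value of joint catch below 0.002 m), for 0.1 s.
3. the catch is pressed down in the notch (value of joint catch above 0.0065 m), for 0.1 s.
At the end, for the whole second after the job is handed in: the catch is at least 6.5 mm down and the lid at least 12.5 mm up, and each loose part lies within 30 mm of where it was (value of joint catch above 0.0065 m and value of joint lid above 0.0125 m and distance of each of filter_cup, vent_valve, wood_stick, dropper_b from where it was at the start of the episode below 0.03 m); the robot touches nothing.
It fails at once if the filter_cup is lifted or pushed away (more than 30 mm) (distance of filter_cup from where it was at the start of the episode above 0.03 m).
It fails at once if the vent_valve is lifted or pushed away (more than 30 mm) (distance of vent_valve from where it was at the start of the episode above 0.03 m).
It fails at once if the wood_stick is lifted or pushed away (more than 30 mm) (distance of wood_stick from where it was at the start of the episode above 0.03 m).
It fails at once if the dropper_b is lifted or pushed away (more than 30 mm) (distance of dropper_b from where it was at the start of the episode above 0.03 m).
It also fails if it takes over 72 s, if anything falls off the work surface, if the arm or the gripper's body presses on something with over 40 N, if the wrist force passes 120 N, or if a joint passes its speed limit or range.

## Working session

There is one attempt and no reset: what is moved stays moved. The work goes in short steps, Python scripts to look and compute and a tool call to move; the robot and the scene stay as the last step left them, time stands still between calls to the robot, and variables do not carry over. Pictures are saved under pics/ and viewed, about 8 in all and at most 12, crops included, and the job is handed in when it is done.

Besides the shell and the picture viewer there is one more tool, called after "Request:" as name(argument=value, ...) on one line, values as JSON. send_rows: Moves the arm, as the interface text tells. Its arguments: {"type":"object","properties":{"rows":{"type":"array","items":{"type":"array","items":{"type":"array","items":{"type":"number"}}}},"newtons":{"type":"number"}},"required":["rows"]}

```bash
mkdir -p pics; ls; cat > h.py <<'E'
import numpy as np, cv2
from rig import state, camera, finish_job, tcp_to_tips
from scipy.spatial.transform import Rotation as R
def cloud(c):
    f=210/np.tan(np.radians(c["vfov"])/2)
    v,u=np.mgrid[:420,:560]; d=c["depth"]
    p=np.stack([(u-c["cx"])*d/f,(v-c["cy"])*d/f,d],-1)
    A=np.array(c["attitude"]); A=A if A.shape==(3,3) else R.from_rotvec(A).as_matrix()
    return p@A.T+np.array(c["origin"])
E
python3 - <<'E'
from h import *
s=state();print(s, tcp_to_tips)
ims=[]
for n in ["top","side"]:
    c=camera(n);print(n,c["origin"],c["attitude"],c["vfov"],c["cx"],c["cy"])
    np.savez(f"{n}0.npz",**c)
    cv2.imwrite(f"pics/{n}0.png",c["pixels"][:,:,::-1])
E
```

```text
pics
{'time_s': 0.0, 'qpos': array([-1.38951100e+00,  5.28461072e-01,  1.43388628e+00, -5.48042119e-06,
        1.18136180e+00, -1.78502264e-01]), 'joint_vel': array([-1.57705507e-04,  4.44943177e-04,  7.81917164e-04,  3.02665114e-05,
        4.69503581e-04,  2.19930053e-04]), 'effort': array([-1.55799266e-04, -4.40039563e+01, -1.76589775e+01,  6.32778229e-02,
        5.82661398e-02, -1.69310256e-04]), 'eef_pos': array([ 219.94757119, -584.29405137,  238.5798015 ]), 'ee_rot': array([-2.58184028e+00,  1.78727001e+00,  2.35861221e-03]), 'force': array([ 0.53556169, -0.51039174,  0.61752942]), 'ft_torque': array([ 0.0569668 , -0.0262347 , -0.07462968]), 'width': 86.90704340281714} 17.0
top [450.52688561  77.20033768 940.44882245] [-2.17537641  2.17812358 -0.11048331] 54.7753197736103 282.58207721755457 215.1830200946668
side [ 286.35045073 -607.42292705  500.18396049] [-2.10164802  0.3633632  -0.22189681] 54.152577757343586 279.67195149091503 210.14583256179785
```

View pics/top0.png

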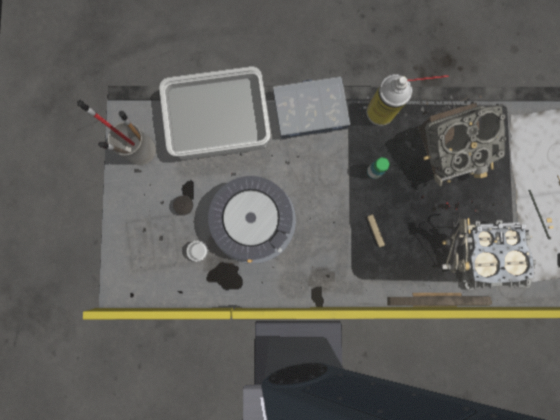

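View pics/side0.png

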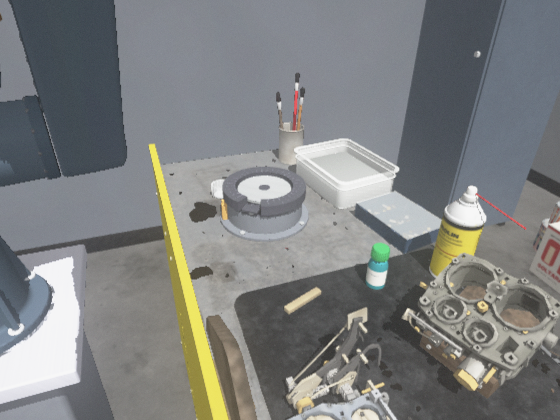

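The top view shows the pot centred near (251,218), with a brass spot at about (249,261). A gap in the rim shows near (278,240) in the top view and (247,207) in the side view. Next I measure them using depth.

```bash
cat > m.py <<'E'
from h import *
C={n:dict(np.load(f"{n}0.npz")) for n in ["top","side"]}
P={n:cloud(c) for n,c in C.items()}
p=P["top"]; reg=np.zeros((420,560),bool); reg[165:275,195:305]=1
m=reg&(p[...,2]>74)&(p[...,2]<86)
pts=p[m]; print("rim z",np.median(pts[:,2]),len(pts))
(cx,cy),r=cv2.minEnclosingCircle(pts[:,:2].astype(np.float32)); print("encl",cx,cy,r)
# centre by circle LSQ of the lid (bright)
hsv={n:cv2.cvtColor(c["pixels"],cv2.COLOR_RGB2HSV) for n,c in C.items()}
lid=(reg&(hsv["top"][...,2]>150)&(hsv["top"][...,1]<60)&(p[...,2]>60)).astype(np.uint8)
k=max(cv2.findContours(lid,0,2)[0],key=cv2.contourArea)[:,0]
q=p[k[:,1],k[:,0]];print("lid",cv2.minEnclosingCircle(q[:,:2].astype(np.float32)))
for n in P:
    h=hsv[n];b=(h[...,0]>8)&(h[...,0]<30)&(h[...,1]>110)&(h[...,2]>90)
    pp=P[n];b&=(np.hypot(pp[...,0]-cx,pp[...,1]-cy)<115)&(pp[...,2]>5)
    v=np.argwhere(b);print("brass",n,len(v),v.mean(0),np.median(pp[b],0))
for n in P:
    pp=P[n];d=pp[...,:2]-[cx,cy];rr=np.hypot(d[...,0],d[...,1]);a=np.degrees(np.arctan2(d[...,1],d[...,0]))
    z=pp[...,2]
    print(n,[(t,round(float(np.median(z[s])),1),int(s.sum())) for t in range(-180,180,6) for s in [(rr>68)&(rr<84)&(abs(a-t-3)<3)&(z>30)] if s.sum()])
x=C["top"]["pixels"][160:280,190:310,::-1];y=C["side"]["pixels"][155:245,205:325,::-1]
cv2.imwrite("pics/crop.png",np.hstack([cv2.resize(x,(400,400),interpolation=2),cv2.resize(y,(400,400),interpolation=2)]))
E
python3 m.py
```

```text
rim z 78.84783444961874 2940
encl 527.389892578125 140.3282928466797 90.30394744873047
lid ((527.6743774414062, 139.98118591308594), 57.38134002685547)
brass top 24 [301.875 288.25 ] [450.52688561  77.20033768 940.44882245]
brass side 78 [210.03846154 223.78205128] [437.75789504 139.3466704   32.2756943 ]
top [(-180, 79.3, 28), (-174, 79.3, 28), (-168, 78.4, 29), (-162, 79.2, 28), (-156, 79.3, 29), (-150, 79.3, 28), (-144, 63.0, 29), (-138, 65.3, 30), (-132, 65.1, 25), (-126, 64.8, 26), (-120, 64.6, 27), (-114, 78.4, 32), (-108, 78.7, 28), (-102, 78.8, 27), (-96, 78.2, 28), (-90, 79.2, 32), (-84, 78.8, 26), (-78, 79.3, 28), (-72, 79.1, 28), (-66, 78.6, 28), (-60, 78.7, 28), (-54, 78.6, 25), (-48, 79.1, 30), (-42, 79.3, 25), (-36, 79.3, 28), (-30, 78.5, 28), (-24, 79.1, 26), (-18, 79.3, 28), (-12, 79.2, 29), (-6, 78.5, 24), (0, 79.0, 29), (6, 79.8, 27), (12, 79.5, 28), (18, 78.9, 25), (24, 79.1, 27), (30, 79.6, 27), (36, 79.1, 28), (42, 79.0, 26), (48, 79.1, 28), (54, 79.1, 27), (60, 79.2, 28), (66, 79.1, 28), (72, 79.1, 27), (78, 78.9, 28), (84, 79.5, 30), (90, 79.3, 26), (96, 78.9, 
[... 541 characters left out ...]
79.0, 25), (-72, 79.0, 17), (-66, 79.3, 16), (-60, 79.0, 16), (-54, 79.2, 15), (-48, 79.5, 15), (-42, 79.1, 13), (-36, 79.6, 14), (-30, 79.5, 12), (-24, 79.4, 12), (-18, 79.4, 13), (-12, 79.8, 13), (-6, 79.4, 11), (0, 79.0, 12), (6, 79.6, 12), (12, 79.2, 9), (18, 79.4, 14), (24, 79.8, 9), (30, 79.2, 11), (36, 79.2, 10), (42, 79.3, 9), (48, 79.1, 10), (54, 79.3, 12), (60, 79.3, 11), (66, 79.0, 12), (72, 79.2, 10), (78, 79.4, 12), (84, 79.3, 12), (90, 79.3, 10), (96, 79.4, 9), (102, 79.2, 11), (108, 79.6, 15), (114, 79.3, 11), (120, 79.3, 12), (126, 79.1, 10), (132, 79.3, 13), (138, 80.0, 11), (144, 79.4, 10), (150, 79.7, 14), (156, 79.3, 14), (162, 79.2, 15), (168, 79.2, 11), (174, 79.4, 13)]
```

View pics/crop.png

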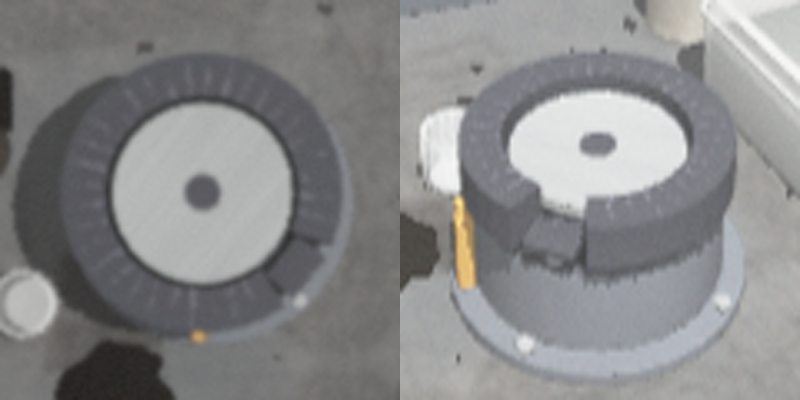

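Depth puts the pot centre at about (527.5,140), the pointer side at about 180° and the notch from about -145° to -114°, middle near -130°. The crop agrees: notch at lower right in the left panel (297,265), brass at (198,336). Next I work out the moves.

```bash
cat >> h.py <<'E'
CEN=np.array([527.5,140.1])
def polar(deg,r=76): return CEN+r*np.array([np.cos(np.radians(deg)),np.sin(np.radians(deg))])
def rep():
    s=state();Rm=R.from_rotvec(s["ee_rot"]).as_matrix();p=np.array(s["eef_pos"])
    print("t",round(s["time_s"],2),"p",p.round(1),"tip z",round(p[2]+17*Rm[2,2],1),"yaw x",round(np.degrees(np.arctan2(Rm[1,0],Rm[0,0])),2),"zaxis",Rm[:,2].round(4),"F",s["force"].round(2),"w",round(s["width"],1),"q6",round(s["qpos"][5],3))
    return p,Rm
def to(x,y,tipz):
    p,Rm=rep(); print("to",np.round([x,y,tipz],1),"shift",(Rm.T@(np.array([x,y,tipz+17])-p)).round(2))
E
python3 - <<'E'
from h import *
c=dict(np.load("top0.npz"));P=cloud(c)
ok=(c["depth"]>0)
def mx(a,b,w):
    a,b=map(np.array,(a,b));d=(b-a)/np.linalg.norm(b-a);q=P[...,:2]-a;t=q@d;n=abs(q[...,0]*d[1]-q[...,1]*d[0])
    s=ok&(t>100)&(t<np.linalg.norm(b-a)+60)&(n<w);i=np.argmax(np.where(s,P[...,2],-9));print(P[...,2].flat[i],divmod(int(i),560))
mx((220,-584),(451,140),60);mx((220,-584),(451,140),110)
to(*polar(180),120); print(polar(180),polar(-152),polar(-130))
E
```

```text
551.1803089263708 (419, 541)
551.1803089263708 (419, 541)
t 0.1 p [ 220.  -584.3  238.7] tip z 221.7 yaw x -69.39 zaxis [-4.0e-04  1.9e-03 -1.0e+00] F [-0.31 -0.05  0.13] w 87.1 q6 -0.179
to [451.5 140.1 120. ] shift [-596.34 -471.74  102.98]
[451.5 140.1] [460.39598294 104.42016123] [478.64814166  81.88062232]
```

Request:
send_rows(rows=[[[0, -30, -24, 0, 0], [0, -30, -24, 0, 0], [0, -30, -24, 0, 0], [0, -30, -24, 0, 0], [0, -30, -24, 0, 0], [0, -30, -24, 0, 0], [0, -30, -24, 0, 0], [0, -30, -24, 0, 0], [0, -30, -24, 0, 0], [0, -30, -24, 0, 0], [0, -30, -24, 0, 0], [0, -30, -24, 0, 0], [0, -30, -24, 0, 0], [0, -30, -24, 0, 0], [0, -30, -24, 0, 0], [0, -30, -24, 0, 0], [0, -30, -24, 0, 0], [0, -30, -24, 0, 0], [0, -30, -24, 0, 0], [0, -20, -10, 0, 0]]])

```text
time_s: 2.1
eef_pos: [449.5, 133.7, 239.5]
ee_rot: [-2.584, 1.785, -0.001]
force: [-0.1, -0.3, 0.4]
width: 0.3
```

Request:
send_rows(rows=[[[0, 0, 0, 0, -7.35], [0, 0, 0, 0, -7.35], [0, 0, 0, 0, -7.35], [0, 0, 0, 0, -7.35], [0, 0, 0, 0, 0], [0, 0, 0, 0, 0], [0, 0, 0, 0, 0]]])

```text
time_s: 2.8
eef_pos: [448.4, 131.3, 239.5]
ee_rot: [2.951, -1.077, -0.0]
force: [-0.0, 0.8, 0.1]
width: 0.5
```

```bash
python3 -c "
from h import *
to(*polar(180),100)"
```

```text
t 2.8 p [448.4 131.3 239.5] tip z 222.5 yaw x -40.1 zaxis [-2.e-04  0.e+00 -1.e+00] F [-0.02  0.84  0.07] w 0.5 q6 0.745
to [451.5 140.1 100. ] shift [ -3.31  -8.72 122.49]
```

Request:
send_rows(rows=[[[0, -3.3, -8.7, 30, 0], [0, 0, 0, 40, 0], [0, 0, 0, 40, 0], [0, 0, 0, 15, 0], [0, 0, 0, 10, 0], [0, 0, 0, 2, 0], [0, 0, 0, 0, 0], [0, 0, 0, 0, 0]]])

```text
time_s: 3.6
eef_pos: [452.5, 140.2, 103.5]
ee_rot: [-2.951, 1.074, -0.004]
force: [-0.3, 0.1, 0.0]
width: 0.2
```

Request:
send_rows(rows=[[[0, 0, 0, 1, 0], [0, 0, 0, 1, 0], [0, 0, 0, 1, 0], [0, 0, 0, 1, 0], [0, 0, 0, 1, 0], [0, 0, 0, 0, 0], [0, 0, 0, 0, 0], [0, 0, 0, 0, 0]]])

```text
time_s: 4.4
eef_pos: [451.5, 140.1, 97.5]
ee_rot: [2.952, -1.074, -0.0]
force: [0.3, -0.8, -0.0]
width: 0.3
```

```bash
python3 -c "
from h import *
to(*polar(180),80)"
```

```text
t 4.4 p [451.5 140.1  97.5] tip z 80.5 yaw x -39.98 zaxis [-1.e-04 -0.e+00 -1.e+00] F [ 0.27 -0.77 -0.  ] w 0.3 q6 0.762
to [451.5 140.1  80. ] shift [0.   0.05 0.52]
```

Request:
send_rows(rows=[[[0, 0, 0, 0.5, 0], [0, 0, 0, 0.5, 0], [0, 0, 0, 0.5, 0], [0, 0, 0, 0, 0], [0, 0, 0, 0, 0], [0, 0, 0, 0, 0], [0, 0, 0, 0, 0]]])

```text
time_s: 5.1
eef_pos: [451.6, 140.1, 96.1]
ee_rot: [-2.952, 1.074, -0.0]
force: [-0.7, 0.1, 3.5]
width: 0.5
```

```bash
python3 -c "
from h import *
to(*polar(-165),79)
to(*polar(-152),79)"
```

```text
t 5.1 p [451.6 140.1  96.1] tip z 79.1 yaw x -39.98 zaxis [ 1.e-04  0.e+00 -1.e+00] F [-0.72  0.1   3.46] w 0.5 q6 0.762
to [454.1 120.4  79. ] shift [14.59 13.49  0.11]
t 5.1 p [451.6 140.1  96.1] tip z 79.1 yaw x -39.98 zaxis [ 1.e-04  0.e+00 -1.e+00] F [-0.72  0.1   3.46] w 0.5 q6 0.762
to [460.4 104.4  79. ] shift [29.71 21.71  0.11]
```

Contact is 3.5 N beside the pointer. I press slightly more and slide along the rim.

Request:
send_rows(rows=[[[0, 0, 0, 0.5, 0], [0, 0, 0, 0, 0], [0, 3, 3, 0, 0], [0, 3, 3, 0, 0], [0, 3, 3, 0, 0], [0, 3, 2.5, 0, 0], [0, 2.6, 2, 0, 0], [0, 0, 0, 0, 0], [0, 0, 0, 0, 0]]])

```text
time_s: 6.0
eef_pos: [454.2, 119.8, 95.5]
ee_rot: [2.952, -1.073, 0.0]
force: [-1.6, -2.1, 4.1]
width: 0.5
```

Request:
send_rows(rows=[[[0, 3, 2, 0, 0], [0, 3, 2, 0, 0], [0, 3, 1.5, 0, 0], [0, 3, 1.5, 0, 0], [0, 3, 1, 0, 0], [0, 0, 0, 0, 0], [0, 0, 0, 0, 0], [0, 0, 0, 0, 0], [0, 0, 0, 0, 0]]])

```text
time_s: 6.9
eef_pos: [460.3, 104.1, 95.5]
ee_rot: [2.952, -1.073, 0.0]
force: [-1.4, -3.2, 4.1]
width: 0.4
```

```bash
python3 -c "
from h import *
p,_=rep();print(np.hypot(*(p[:2]-polar(180))))
to(*polar(-145),79)
to(*polar(-130),79)"
```

```text
t 6.9 p [460.3 104.1  95.5] tip z 78.5 yaw x -39.95 zaxis [-3.e-04 -9.e-04 -1.e+00] F [-1.38 -3.22  4.12] w 0.4 q6 0.684
37.03379531780014
t 6.9 p [460.3 104.1  95.5] tip z 78.5 yaw x -39.95 zaxis [-3.e-04 -9.e-04 -1.e+00] F [-1.38 -3.22  4.12] w 0.4 q6 0.684
to [465.2  96.5  79. ] shift [ 8.66  2.7  -0.46]
t 6.9 p [460.3 104.1  95.5] tip z 78.5 yaw x -39.95 zaxis [-3.e-04 -9.e-04 -1.e+00] F [-1.38 -3.22  4.12] w 0.4 q6 0.684
to [478.6  81.9  79. ] shift [28.33  5.3  -0.45]
```

Still on the rim at 37 mm from the pointer. I keep feeling until the support is gone.

Request:
send_rows(rows=[[[0, 3, 1, 0, 0], [0, 3, 1, 0, 0], [0, 3, 1, 0, 0], [0, 3, 0.5, 0, 0], [0, 3, 0.5, 0, 0], [0, 3, 0.5, 0, 0], [0, 0, 0, 0, 0], [0, 0, 0, 0, 0]]])

```text
time_s: 7.7
eef_pos: [471.8, 89.2, 95.6]
ee_rot: [2.952, -1.074, 0.002]
force: [-1.5, 0.2, 4.3]
width: 0.5
```

Request:
send_rows(rows=[[[0, 2.5, 0.2, 0, 0], [0, 2.5, 0.2, 0, 0], [0, 2, 0.2, 0, 0], [0, 2, 0.1, 0, 0], [0, 0, 0, 0, 0], [0, 0, 0, 0, 0], [0, 0, 0, 0, 0]]])

```text
time_s: 8.4
eef_pos: [477.8, 83.2, 95.5]
ee_rot: [2.952, -1.074, -0.0]
force: [-0.2, -0.1, -0.1]
width: 0.6
```

```bash
python3 -c "
from h import *
to(*polar(-130),79)
c=camera('wrist');cv2.imwrite('pics/w1.png',c['pixels'][:,:,::-1])
c=camera('top');p=cloud(c);d=p[...,:2]-CEN;rr=np.hypot(d[...,0],d[...,1]);a=np.degrees(np.arctan2(d[...,1],d[...,0]))
"
```

```text
t 8.4 p [477.8  83.2  95.5] tip z 78.5 yaw x -39.99 zaxis [-1.e-04 -1.e-04 -1.e+00] F [-0.23 -0.08 -0.12] w 0.6 q6 0.64
to [478.6  81.9  79. ] shift [ 1.53  0.49 -0.55]
```

View pics/w1.png

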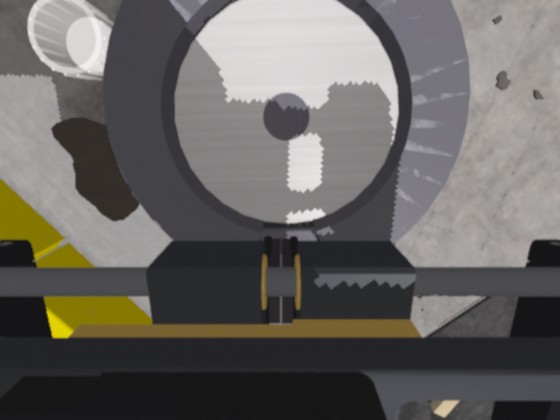

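The support vanished (force about 0), so the tip is in the notch. The wrist view shows the fingers over the notch at (282,235), hiding the catch. I go to the middle and press down.

Request:
send_rows(rows=[[[0, 1.5, 0.5, 0, 0], [0, 0, 0, 2, 0], [0, 0, 0, 2, 0], [0, 0, 0, 2, 0], [0, 0, 0, 2, 0], [0, 0, 0, 2, 0], [0, 0, 0, 1, 0], [0, 0, 0, 1, 0], [0, 0, 0, 1, 0], [0, 0, 0, 0, 0], [0, 0, 0, 0, 0]]])

```text
time_s: 9.6
eef_pos: [478.6, 82.0, 82.8]
ee_rot: [2.952, -1.074, 0.0]
force: [-1.4, -0.3, 4.5]
width: 0.5
```

Request:
send_rows(rows=[[[0, 0, 0, 1, 0], [0, 0, 0, 1, 0], [0, 0, 0, 1, 0], [0, 0, 0, 1, 0], [0, 0, 0, 1, 0], [0, 0, 0, 1, 0], [0, 0, 0, 0, 0], [0, 0, 0, 0, 0]]])

```text
time_s: 10.4
eef_pos: [478.6, 81.9, 76.8]
ee_rot: [2.952, -1.074, 0.0]
force: [-0.3, -0.4, 5.2]
width: 0.3
```

```bash
python3 -c "
from h import *
to(*polar(-130),57.5)"
```

```text
t 10.4 p [478.6  81.9  76.8] tip z 59.8 yaw x -39.98 zaxis [ 1.e-04 -0.e+00 -1.e+00] F [-0.32 -0.45  5.18] w 0.3 q6 0.637
to [478.6  81.9  57.5] shift [ 0.09 -0.    2.34]
```

Request:
send_rows(rows=[[[0, 0, 0, 1, 0], [0, 0, 0, 0.7, 0], [0, 0, 0, 0.4, 0], [0, 0, 0, 0, 0], [0, 0, 0, 0, 0], [0, 0, 0, 0, 0]]])

```text
time_s: 11.0
eef_pos: [478.6, 81.9, 75.2]
ee_rot: [2.952, -1.074, 0.001]
force: [-1.9, -0.4, 10.2]
width: -0.1
```

```bash
python3 -c "
from h import *
to(*polar(-130),57.5)"
```

```text
t 11.0 p [478.6  81.9  75.2] tip z 58.2 yaw x -39.98 zaxis [ 4.e-04 -1.e-04 -1.e+00] F [-1.95 -0.44 10.15] w -0.1 q6 0.637
to [478.6  81.9  57.5] shift [ 0.08 -0.03  0.74]
```

Request:
send_rows(rows=[[[0, 0, 0, 0.5, 0], [0, 0, 0, 0.5, 0], [0, 0, 0, 0, 0], [0, 0, 0, 0, 0], [0, 0, 0, 0, 0]]])

```text
time_s: 11.5
eef_pos: [478.6, 81.9, 75.1]
ee_rot: [-2.952, 1.074, -0.001]
force: [-4.1, 0.2, 18.9]
width: 0.1
```

Request:
send_rows(rows=[[[0, 0, 0, -3, 0], [0, 0, 0, -10, 0], [0, 0, 0, -20, 0], [0, 0, 0, -30, 0], [0, 0, 0, -40, 0], [0, 0, 0, -30, 0], [0, 30, 30, 0, 0], [0, 30, 30, 0, 0], [0, 30, 30, 0, 0], [0, 30, 30, 0, 0], [0, 0, 0, 0, 0], [0, 0, 0, 0, 0]]])

```text
time_s: 12.7
eef_pos: [493.2, -87.9, 206.4]
ee_rot: [-2.95, 1.078, 0.001]
force: [0.3, 0.9, -0.7]
width: 0.4
```

```bash
python3 - <<'E'
from h import *
rep()
B={n:dict(np.load(f"{n}0.npz")) for n in ["top","side"]}
ims=[]
for n in ["top","side"]:
    c=camera(n);ims.append(cv2.resize(c["pixels"][100:300,100:420,::-1],(400,250)))
    for nm,q in (("before",cloud(B[n])),("after",cloud(c))):
        d=q[...,:2]-CEN;rr=np.hypot(d[...,0],d[...,1]);a=np.degrees(np.arctan2(d[...,1],d[...,0]));z=q[...,2]
        print(n,nm,"lid",np.median(z[(rr<50)&(z>40)&(z<120)]),"catch",np.median(z[(rr>68)&(rr<84)&(abs(a+130)<8)&(z>40)&(z<120)]))
cv2.imwrite("pics/end.png",np.hstack(ims))
E
```

```text
t 12.7 p [493.2 -87.9 206.4] tip z 189.4 yaw x -40.14 zaxis [-5.e-04  6.e-04 -1.e+00] F [ 0.32  0.88 -0.69] w 0.4 q6 0.3
top before lid 72.05873345139008 catch 64.99893414734049
top after lid 87.92966750793255 catch 58.444726008840234
side before lid 72.29097650973014 catch 52.54006708759633
side after lid 88.35463778291683 catch 57.6273875960911
```

View pics/end.png

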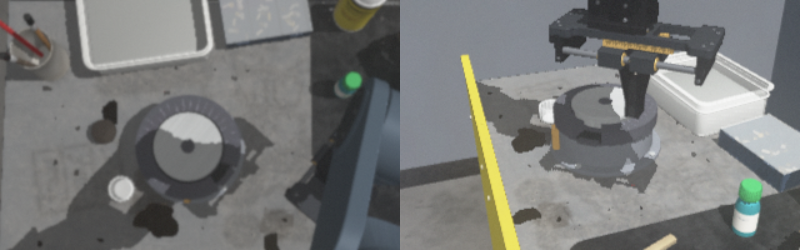

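The lid has risen 16 mm (72 to 88), the catch is down, and the arm is clear at tip height 189 mm. The loose parts look undisturbed, so I hand in.

```bash
python3 -c "
from h import *
rep();print(finish_job())"
```

```text
t 12.8 p [492.8 -86.2 206.3] tip z 189.3 yaw x -39.97 zaxis [-1.2e-03  9.0e-04 -1.0e+00] F [ 0.24 -0.12 -0.47] w 0.2 q6 0.3
the job is handed in; nothing more can be done
None
```

The pot is open and the job is handed in at about 12.8 s; no verdict was reported.

**What I did:** I touched the rim beside the pointer with about 3.5 N. I then slid along the rim with about 4 N until the support vanished at the notch, about 50° round from the pointer. There I pressed the catch to a hard stop (19 N, tip at 58 mm), then withdrew.

**Last checks:**
- **Lid:** depth readings show it rose from about 72 to 88 mm in both views, about 16 mm.
- **Catch:** the top view shows it went from about 65 to 58.4 mm, which is 6.6 mm and close to the 6.5 mm limit. The hard stop at 58 mm and the full lid travel both point to it being fully down. The side view gave 57.6 mm afterwards; its earlier reading (52.5 mm) was not usable because it picked up the wall below the catch.
- **Loose parts:** the filter cup, vent valve and dropper bottle look unmoved in the final pictures. I judged that by eye and did not measure it. The stick was only partly in view, but the arm stayed well above it.
- **Robot:** it is clear of everything, with the fingertips 189 mm up and the force reading about 0.

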